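Demould a T-bracket and offer it up over its bonding pocket

TASK

In this composites hood, push the mould's spring ejector all the way in so that the cast T-bracket comes right out onto the mould's front ledge, and let the ejector spring back. Then pick up the bracket, carry it over the top of the black carbon tube, and finish while still holding it, upright and still, about one centimetre above the pocket in the grey panel, centred on the pocket and with its length along the pocket's length (either way round). The panel and the tube are freshly coated, so nothing may touch them, and leave the other things on the bench where they are.

Things in the scene. Friction and masses are not known exactly. Their poses are not given: they have to be found in the camera images.
- mould: fixed aluminium ejector mould, left or right of the tube (panel on the other side). Origin on the bench under the middle of its block; x = ejection direction, z up. Block 54 mm in x (-27 to +27), 84 in y, top 58 mm above the bench, a T-shaped tunnel through it along x. Steel base plate 6 mm thick, 84 mm wide, x -103 to +97 mm; its part in front of the block is the ledge
- ejector (a joint): slide along the mould's x, in m: 0 = out (rest), 0.058 = fully pressed, at its stop. A spring returns it: about 1.6 N at 0, 6.2 N at full press. Its pusher starts 1 mm behind the bracket; at full press the bracket's centre is at about x = +57 mm of the mould, all of it outside the block
- ejector_pad (a point): middle of the rear face of the ejector's upright steel plate behind the mould, 35 mm above the bench; moves with the slide. Plate 44 mm wide in y, 10 mm thick in x, from 12 to 58 mm above the bench. The rear face looks to the mould's -x: push it towards +x. Axes parallel to the mould's
- bracket_center (a point): centre of the off-white cast T-bracket (about 60 g), 20 mm above its underside. Foot 50 mm in x, 36 in y, 14 thick; on it an upright web 50 mm in x, 12 in y, 26 tall (total 40). x = length, z up. At the start it stands on the base plate inside the tunnel, x along the mould's x, and can be taken only after ejection. Grip the web, closing across y, fingertips above the foot
- pocket (a point): centre of the mouth of the rectangular pocket in the grey panel, at the panel's top face, 16 mm above the bench; x along the pocket's length, z up. Pocket 60 mm along x, 46 mm along y, 8 mm deep
- panel: grey panel 120 x 100 mm (x, y), top face 16 mm above the bench, fixed on a 4 mm thick cardboard 170 x 150 mm with green film; origin on the bench under the pocket's centre, x along the pocket's length. Nothing may touch it
- tube: black carbon nose body lying on two plywood cradles, fixed, between mould and panel; origin on the bench under its middle, x along its length. 80 mm in diameter, 280 mm long (x from -140 to +140 mm, its tip at +x), its top 127 mm above the bench. Nothing may touch it
- tin: steel solvent tin, 66 mm across, 150 mm tall, upright at the far side; origin at its underside; leave alone
- jar: glass jar, 72 mm across, 110 mm tall, far side; origin at its underside; leave alone
- cup: white plastic mixing cup, 72 mm across, 85 mm tall, far side; origin at its underside; leave alone
- tape: roll of paper tape lying flat, 84 mm across, 24 mm high, far side; origin at its underside; leave alone
- brush: hand brush lying flat near the robot; origin at its underside; leave alone
- driver: screwdriver lying flat at the right-hand side; origin at its underside; leave alone
- offcut: wooden offcut 70 x 45 x 12 mm, left-hand side; origin at its underside; leave alone

How it is judged (in metres and radians):
On the way, in this order (a step that is already met when the one before it is completed fails the run):
1. the ejector is pressed home and the bracket is out on the ledge (value of joint ejector above 0.052 m and x of bracket_center in the frame of mould above 0.049 m), for 0.05 s.
2. the bracket passes over the top of the tube (z of bracket_center in the frame of tube above 0.147 m and y of bracket_center in the frame of tube between -0.04 and 0.04 m and x of bracket_center in the frame of tube between -0.17 and 0.17 m), for 0.02 s.
At the end, for the whole second after the job is handed in: bracket held in the fingers, still, its underside 3 to 19 mm above the panel's top, its centre within 7 mm of the pocket's centre from above, its length within 0.13 rad of the pocket's, tilted under 0.13 rad, not touching the panel; ejector sprung back to under 8 mm (horizontal distance between bracket_center and pocket below 0.007 m and z of bracket_center in the frame of pocket between 0.023 and 0.039 m and angle between the x axis of bracket_center and the x axis of pocket, either way round below 0.13 rad and angle between bracket_center's own z axis and vertical below 0.13 rad and linear speed of bracket below 0.02 m/s and contact force between bracket and the fingers above 1 N and contact force between bracket and panel below 0.1 N and value of joint ejector below 0.008 m); the arm keeps its last pose, push and grip.
It fails at once if something touches the freshly coated panel (contact force between panel and anything else above 0.5 N).
It fails at once if something touches the freshly coated tube (contact force between tube and anything else above 0.5 N).
It fails at once if another thing on the bench is pushed away by more than 30 mm (distance of any of tin, jar, cup, tape, brush, driver, offcut from where it was at the start of the episode above 0.03 m).
It also fails if it takes over 69 s, if anything falls off the work surface, if the arm or the gripper's body presses on something with over 40 N, if the wrist force passes 120 N, or if a joint passes its speed limit or range.

ROBOT

A 7-joint arm with a two-finger parallel gripper is mounted at the origin on the work surface. World frame = base frame: x ahead of the robot, y to its left, z up, the work surface at z = 0. Lengths are in mm, angles in rad, forces in N, time in s.
With the tool pointing down it reaches from about 425 to 800 mm from the base axis. Payload 8.3 kg.
Tool frame: the origin (TCP) lies at the very end of the fingers, on their centre line; the grasp point (between the pads) lies 19 mm behind it (r.pinch_z is the distance from the TCP to the grasp point, in mm); z points along the fingers, y is the line along which they close (so a half turn about z gives the same grasp; the last joint's range is limited). The gripper opens to 85 mm and grips with 20 to 120 N. Pads are 22 mm wide; open, the fingers measure 114 mm over their backs; the gripper's body (76 mm by 85 mm) begins 54 mm behind the grasp point. The pads swing forward as they close: fully open they stand 13 mm farther back than shut.
Start: joints at [1.243, 0.383, 0.016, 1.37, -0.006, 1.388, -0.046], TCP at [163.612, -603.184, 196.479] pointing down, gripper open.
Joint ranges: [-2.95, 2.95], [-0.25, 2.06], [-1.52, 1.56], [0.18, 2.33], [-1.44, 4.58], [0.02, 2.06], [-3.01, 3.01]. Speed limits (rad/s): [2.39, 2.39, 3.01, 3.01, 3.14, 3.14, 3.14].

INTERFACE

Orientations are given as a unit quaternion [x, y, z, w].
In Python, from rig import r, jaws, solve_ik, readout, vision, sign_off gives the robot as it stands. The module is installed in compiled form; this text tells all that it offers. Calls block until the motion is done:
- r.move_pose(position, orientation): joint-space move of the TCP to a pose.
- r.move_linear(position, frame=None, feed=150, force_limit=None): straight line of the TCP; frame=None keeps the orientation; feed is the mean speed in mm/s. With force_limit (N) it stops when the force on the tool has changed by that much, and returns True; else False.
- r.move_joints(angles): joint-space move.
- jaws.gripper_open() and jaws.grab(force=None): open the fingers fully, or close them until they stop; force is the grip in N (None keeps the last).
- r.sleep(seconds).
- solve_ik(position, orientation): joint angles nearest the present ones, or None.
- readout.state(): the state.
- vision.read_camera(name): name is "scene" or "top"; returns (picture, depth): 480x640x3 uint8, blue, green, red; 480x640 float32, mm along the optical axis (not along the pixel's ray), 0 where there is no reading.
- vision.calibration(name): a dict with "fov_y" (degrees; the focal length in pixels is half the picture's height over the tangent of half this angle, whatever the lens; pixels are square), "cx", "cy" (the principal point, pixels), "cam_to_world" (4x4, takes a point from camera to world coordinates). Camera axes: x right, y up, looking along -z (the intrinsics and any distortion apply to the point x, -y, -z); pixel columns grow to the right and rows downward; lengths in mm; the calibration is good to about 2 mm. A picture is of the moment at which its call begins. calibration takes no time and is no camera call.
A pose or a line that the arm cannot do raises r.Unreachable and nothing moves.
- sign_off(): hands the job in; it is judged then, once.
The state is a dict: "t": time; "qpos": joint angles; "joint_vel": joint speeds; "joint_efforts": joint torques, N m; "tcp_pos": TCP position; "tool_rot": TCP orientation; "force": force on the tool from outside, world axes, zero at the start; "ft_torque": the same for the moment, N m; "finger_gap": opening from 0.0 (shut) to 1.0 (fully open); "finger_force": force on a finger pad.
Only numpy, scipy, OpenCV 4.12 (cv2) and the standard library are available. Lean on these libraries where they do the work, as an engineer would, in place of code of your own. Each camera call takes 0.05 s, during which the arm holds its last target. There are 200 camera calls.

## Working session

There is one attempt and no reset: what is moved stays moved. The work goes in short steps, each a Python script; the robot and the scene stay as the last script left them, time stands still between calls to the robot, and variables do not carry over. Pictures are saved under pics/ and viewed, at most 13 in all, crops included, and the job is handed in when it is done.

```bash
mkdir -p pics
cat > h.py <<'E'
import numpy as np, cv2
from rig import r, jaws, solve_ik, readout, vision, sign_off
def cloud(name):
    im,d=vision.read_camera(name); c=vision.calibration(name)
    f=240/np.tan(np.radians(c["fov_y"])/2); v,u=np.mgrid[0:480,0:640]
    d=d.astype(float)
    P=np.stack([(u-c["cx"])/f*d,-(v-c["cy"])/f*d,-d],-1)
    M=np.array(c["cam_to_world"]); W=P@M[:3,:3].T+M[:3,3]; W[d<=0]=np.nan
    return im,W
E
python3 - <<'E'
from h import *
for n in("scene","top"):
    c=vision.calibration(n); print(n,c)
    im,W=cloud(n); cv2.imwrite(f"pics/{n}0.png",im); np.savez(f"{n}0.npz",im=im,W=W)
print(readout.state())
E
```

```text
scene {'fov_y': 50.76909237971448, 'cx': 321.5546814638213, 'cy': 238.64684103132024, 'cam_to_world': array([[ 7.70248554e-01, -4.73508741e-01,  4.27207955e-01,
         1.07505553e+03],
       [ 6.37690007e-01,  5.80542996e-01, -5.06281823e-01,
        -5.68685507e+02],
       [-8.28371742e-03,  6.62389086e-01,  7.49114196e-01,
         8.97567869e+02],
       [ 0.00000000e+00,  0.00000000e+00,  0.00000000e+00,
         1.00000000e+00]])}
top {'fov_y': 45.95158351614765, 'cx': 322.58913471789066, 'cy': 257.0684106660423, 'cam_to_world': array([[ 1.36679482e-02,  9.97788476e-01, -6.50487846e-02,
         4.67125462e+02],
       [-9.99905101e-01,  1.35267427e-02, -2.61070456e-03,
         7.22869122e+00],
       [-1.72503275e-03,  6.50782946e-02,  9.97878670e-01,
         1.58713003e+03],
       [ 0.00000000e+00,  0.00000000e+00,  0.00000000e+00,
         1.00000000e+00]])}
{'t': 0.1, 'qpos': array([ 1.24310763,  0.38416336,  0.01638475,  1.37104557, -0.00632956,
        1.38820316, -0.04651885]), 'joint_vel': array([-0.00114162, -0.0020616 , -0.00074833, -0.0010225 , -0.00031424,
       -0.00163364, -0.0020111 ]), 'joint_efforts': array([ 3.03758949e-03, -6.29133654e+01,  8.47379621e-01, -3.72756994e+01,
        1.67499098e-02,  1.05321844e-02,  1.08099360e-05]), 'tcp_pos': array([ 163.47184422, -602.70830404,  195.57478116]), 'tool_rot': array([ 9.91246282e-01,  1.32022816e-01, -1.17200743e-04, -8.77797503e-04]), 'force': array([ 0.31368122,  1.05601203, -0.12348928]), 'ft_torque': array([-0.02061143, -0.0293022 , -0.03640069]), 'finger_force': 0.0, 'finger_gap': 0.9990760802334443}
```

View pics/top0.png

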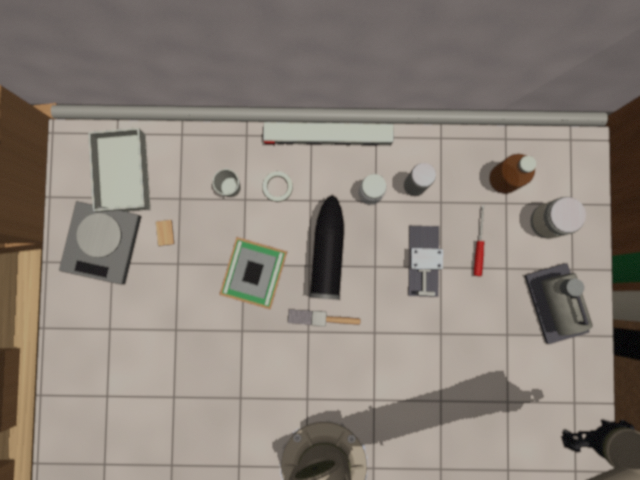

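View pics/scene0.png

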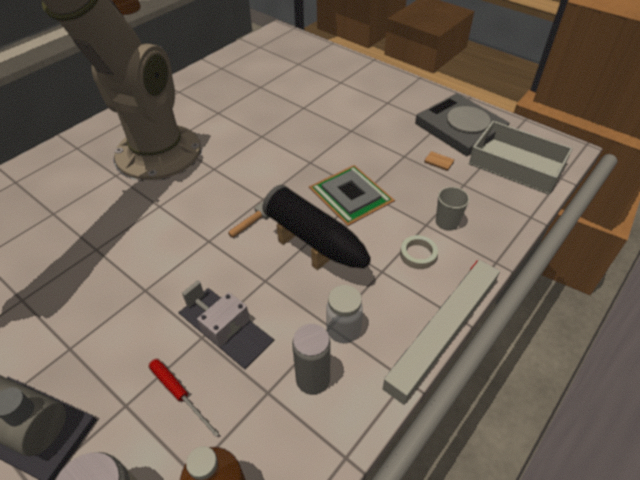

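The top view shows the mould block at about (426,259), with the ejector plate nearer the robot at (427,294), so ejection runs up the image. The panel's pocket is at (254,272) and the tube at (327,250). The scene view agrees: block at (223,318), pocket at (352,190). Next I'll segment these.

```bash
cat > seg.py <<'E'
import numpy as np, cv2
def rect(W,m,lab):
    p=W[m]; 
    if len(p)<5: print(lab,'few',len(p)); return
    (c,s,a)=cv2.minAreaRect(p[:,:2].astype(np.float32))
    print(lab,len(p),'c',np.round(c,1),'s',np.round(s,1),'a',round(a,1),'zmed',round(np.median(p[:,2]),1),'mean',np.round(p[:,:2].mean(0),1))
E
python3 - <<'E'
from seg import *
for n,boxes in (("top",dict(mould=(400,215,450,305),tube=(300,185,352,305),panel=(215,230,292,312))),("scene",dict(mould=(175,275,280,370),tube=(260,180,372,270),panel=(305,160,400,225)))):
    d=np.load(n+"0.npz"); im=d["im"].astype(int); W=d["W"]; Z=W[...,2]
    b,g,rr=im[...,0],im[...,1],im[...,2]
    def roi(k):
        x0,y0,x1,y1=boxes[k]; m=np.zeros(Z.shape,bool); m[y0:y1,x0:x1]=1; return m
    print(n,'bench z',np.nanmedian(Z[330:400,300:400]) if n=="top" else np.nanmedian(Z[240:270,130:160]))
    mo=roi("mould")
    rect(W,mo&(Z>50)&(Z<66),'block+plate')
    if n=="top":
        lo=mo.copy(); lo[272:]=0; rect(W,lo&(Z>53)&(Z<66),'block'); hi=mo.copy(); hi[:284]=0; rect(W,hi&(Z>45)&(Z<66),'plate')
    gray=im.mean(-1); sat=im.max(-1)-im.min(-1)
    rect(W,mo&(gray<75)&(abs(Z)<12),'base')
    rect(W,roi("tube")&(Z>60),'tube'); t=W[roi("tube")&(Z>110)]; rect(W,roi("tube")&(Z>115),'tubetop')
    pa=roi("panel"); rect(W,pa&(Z>11)&(Z<22)&(sat<30),'panel'); rect(W,pa&(gray<50)&(Z<30),'pocket dark'); rect(W,pa&(g>rr+40)&(g>b+40),'green')
    for k in('panel','mould'):
        x0,y0,x1,y1=boxes[k]; cv2.imwrite(f"pics/{n}_{k}.png",cv2.resize(d["im"][y0:y1,x0:x1],None,fx=5,fy=5,interpolation=cv2.INTER_CUBIC))
a,b=[cv2.imread(f"pics/top_{k}.png") for k in('panel','mould')]
h=max(a.shape[0],b.shape[0]); cv2.imwrite("pics/c1.png",np.hstack([cv2.copyMakeBorder(i,0,h-i.shape[0],0,0,0) for i in(a,b)]))
E
```

```text
top bench z -0.026532117730084792
block+plate 678 c [ 530.6 -271.2] s [124.7  85.6] a 0.8 zmed 57.7 mean [ 557.2 -270.6]
block 569 c [ 566.7 -270.3] s [84.2 54.3] a 88.6 zmed 58.1 mean [ 566.5 -270.6]
plate 67 c [ 472.2 -269.3] s [ 8.1 43.8] a 0.8 zmed 57.0 mean [ 472.3 -269.2]
base 42 c [ 531.1 -247.5] s [120.7  33.3] a 4.8 zmed 6.5 mean [ 493.4 -251.4]
tube 2857 c [592.7  -3.3] s [ 80.5 278. ] a 86.2 zmed 119.6 mean [578.5  -2. ]
tubetop 1870 c [579.9  -2.9] s [ 67.1 252.2] a 85.9 zmed 123.1 mean [567.   -1.1]
panel 1167 c [503.2 174.8] s [198.6 152.4] a 73.2 zmed 16.0 mean [522.3 205.2]
pocket dark 265 c [524.2 205.9] s [40.5 52.4] a 74.6 zmed 8.6 mean [524.1 206. ]
green 342 c [524.2 205.5] s [106.2 150.3] a 75.0 zmed nan mean [nan nan]
scene bench z 0.39999149923755795
block+plate 1217 c [ 531.4 -273.3] s [ 85.7 128.5] a 89.8 zmed 58.2 mean [ 559.  -275.4]
base 1894 c [ 564.7 -269.7] s [ 91.9 199.6] a 89.2 zmed 6.4 mean [ 590.  -276.7]
tube 4064 c [592.3  -8.6] s [ 77.1 281.6] a 86.4 zmed 115.3 mean [593.  -20.9]
tubetop 2052 c [576.2  -5.4] s [ 60.3 249.2] a 86.5 zmed 123.2 mean [574.8  -9.2]
panel 1093 c [521.8 199.8] s [112.3 125.7] a 75.8 zmed 15.7 mean [526.  200.5]
pocket dark 268 c [535.3 200.4] s [ 92.7 103.7] a 76.3 zmed 8.6 mean [528.5 205.3]
green 195 c [523.  203.3] s [106.2 153.7] a 75.0 zmed nan mean [nan nan]
```

View pics/c1.png

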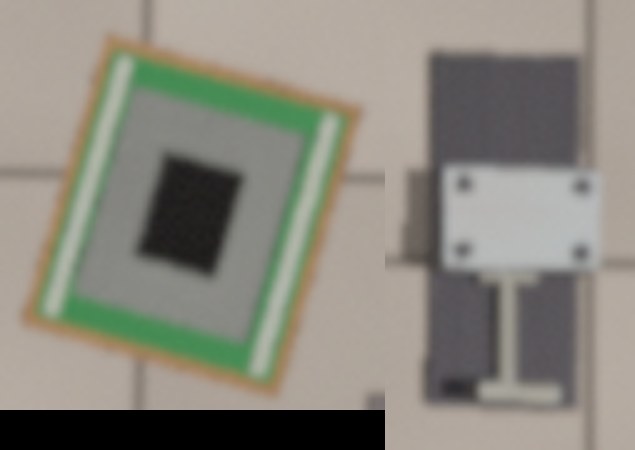

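The crop shows the dark pocket at about (254,272) in the full image, its long side tilted about 15° clockwise, so world yaw is about -15.4°. The mould is nearly axis-aligned and ejects along +x. I'll start the push.

```bash
cat >> h.py <<'E'
def q(yaw): return [np.cos(yaw/2),np.sin(yaw/2),0,0]
def st(l=''):
    s=readout.state(); print(l,round(s["t"],2),np.round(s["tcp_pos"],1),np.round(s["force"],1),round(s["finger_gap"],3),round(s["finger_force"],1),np.round(s["qpos"],2))
E
python3 - <<'E'
from h import *
Y=-0.012
for p in([420,-270,200],[500,-270,28],[625,-271,24]): print(solve_ik(p,q(Y)))
jaws.grab(20)
r.move_pose([425,-269.5,200],q(Y)); st()
r.move_linear([425,-269.5,28]); st()
print(r.move_linear([470,-270,28],feed=40,force_limit=4)); st('touch')
print(r.move_linear([525,-270.6,28],feed=40,force_limit=20)); st('push')
r.sleep(.2)
im,W=cloud("top"); np.savez("p1.npz",im=im,W=W); cv2.imwrite("pics/p1.png",cv2.resize(im[190:320,380:480],None,fx=5,fy=4.5))
E
```

```text
[ 0.70999125  0.12066961 -0.22136303  1.69301225  0.02721239  1.33091323
 -1.09907681]
[ 0.62977106  0.41664156 -0.23871101  1.72751921  0.11317706  1.01086672
 -1.23228654]
[ 0.52067999  0.63853446 -0.23855833  1.39339711  0.15650196  1.12812979
 -1.32245104]
 2.43 [ 424.5 -270.8  200. ] [ 0.2 -0.5 -0.3] -0.002 0.0 [ 0.71  0.13 -0.22  1.68  0.03  1.33 -1.11]
 3.73 [ 425.6 -269.9   28.8] [0.1 0.6 0.5] 0.0 0.0 [ 0.69  0.29 -0.22  1.9   0.08  0.96 -1.15]
False
touch 5.01 [ 469.7 -270.1   28. ] [-0.5  0.3 -1.2] 0.003 0.0 [ 0.65  0.37 -0.22  1.8   0.1   0.99 -1.2 ]
False
push 6.53 [ 524.8 -270.7   28. ] [-0.2  0.3  0.6] 0.001 0.0 [ 0.6   0.46 -0.22  1.67  0.11  1.03 -1.25]
```

View pics/p1.png

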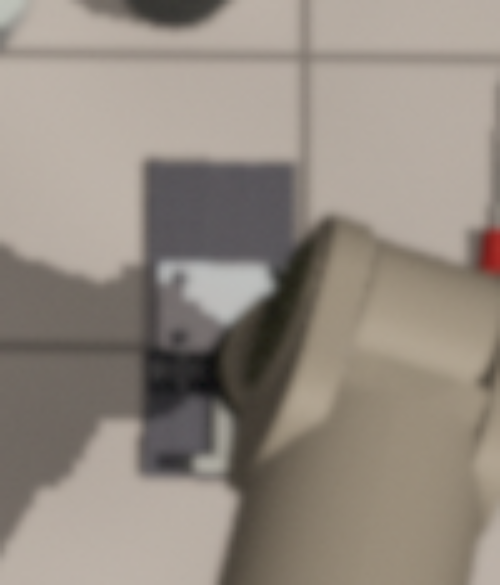

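In this crop the ejector plate still seems to be at the rear (about (215,462)) while the gripper is above the gap at (180,370), and no force shows. I'll check from the other camera.

Run:
```python
from h import *
im,W=cloud("scene"); np.savez("s1.npz",im=im,W=W); cv2.imwrite("pics/s1.png",cv2.resize(im[180:400,100:340],None,fx=3.3,fy=2.7*1.0)); st()
```

```text
6.83 [ 524.9 -270.6   28. ] [ 0.2 -0.3 -0.3] -0.006 0.0 [ 0.6   0.46 -0.22  1.67  0.11  1.03 -1.25]
```

View pics/s1.png

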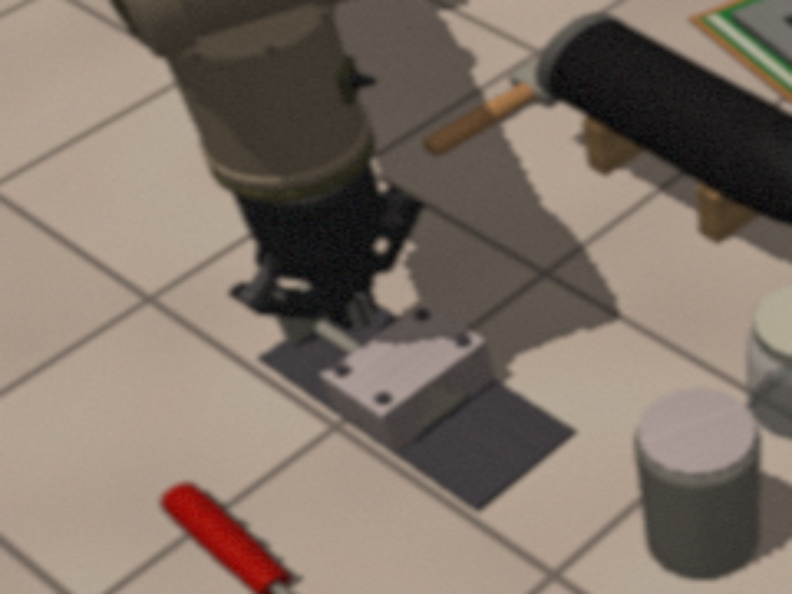

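The scene crop shows the closed fingers at (360,310), beside the ejector plate at (297,325) on its tube side. So the arm's true position and its reported one disagree with the cameras by about 30 mm. I'll measure the fingers in the depth data.

Run:
```python
from h import *
d=np.load("s1.npz"); W=d["W"]; im=d["im"]
for (u,v) in [(297,325),(340,300),(350,305),(358,310),(364,316),(355,290),(365,300),(320,240),(320,200),(350,210),(300,250),(400,220),(250,290),(225,170),(300,200),(370,170)]:
    U,V=100+int(u/3.3),180+int(v/2.7); print((u,v),np.round(W[V,U],0),im[V,U])
print(readout.state()["tool_rot"])
T=np.load("p1.npz")["W"]
for (u,v) in [(165,360),(180,370),(200,375),(215,370),(205,463),(225,430),(230,370)]: print('top',(u,v),np.round(T[190+int(v/4.5),380+int(u/5)],0))
```

```text
(297, 325) [ 476. -285.   28.] [55 60 62]
(340, 300) [ 536. -282.  110.] [28 24 25]
(350, 305) [ 535. -277.  100.] [41 46 44]
(358, 310) [ 534. -273.   89.] [42 44 45]
(364, 316) [ 535. -272.   78.] [38 40 38]
(355, 290) [ 532. -270.  106.] [27 19 25]
(365, 300) [ 536. -268.   96.] [48 52 53]
(320, 240) [ 555. -292.  207.] [10  6  5]
(320, 200) [ 556. -285.  239.] [34 33 36]
(350, 210) [ 561. -271.  221.] [22 20 16]
(300, 250) [ 549. -302.  200.] [21 23 24]
(400, 220) [ 537. -228.  150.] [35 36 38]
(250, 290) [ 522. -325.  157.] [59 60 67]
(225, 170) [ 528. -312.  273.] [ 76  90 103]
(300, 200) [ 548. -291.  239.] [33 42 43]
(370, 170) [ 553. -247.  233.] [62 68 74]
[ 9.99981759e-01 -6.03996387e-03 -9.60216862e-06  5.15680107e-06]
top (165, 360) [ 531. -218.  155.]
top (180, 370) [ 525. -224.  165.]
top (200, 375) [ 523. -232.  178.]
top (215, 370) [ 524. -233.  216.]
top (205, 463) [ 476. -255.   57.]
top (225, 430) [ 496. -273.   19.]
top (230, 370) [ 521. -230.  271.]
```

Run:
```python
from h import *
d=np.load("s1.npz"); W=d["W"]; im=d["im"]
for U in range(202,216,2):
    print(U,[(V,*[int(x) if x==x else None for x in W[V,U]],int(im[V,U].mean())) for V in range(286,306,2)])
cv2.imwrite("pics/s1b.png",cv2.resize(im[255:335,165:255],None,fx=7,fy=7,interpolation=cv2.INTER_CUBIC))
```

```text
202 [(286, 540, -283, 132, 24), (288, 536, -282, 120, 24), (290, 535, -283, 114, 26), (292, 536, -285, 110, 27), (294, 530, -283, 96, 20), (296, 532, -285, 94, 19), (298, 529, -285, 84, 12), (300, 525, -284, 73, 46), (302, 491, -268, 16, 97), (304, 495, -272, 16, 128)]
204 [(286, 540, -279, 128, 21), (288, 537, -279, 118, 14), (290, 535, -279, 109, 16), (292, 538, -282, 109, 23), (294, 530, -279, 92, 25), (296, 530, -280, 87, 21), (298, 530, -281, 81, 32), (300, 532, -284, 79, 23), (302, 489, -263, 8, 58), (304, 498, -269, 16, 105)]
206 [(286, 529, -269, 107, 24), (288, 536, -274, 112, 22), (290, 536, -276, 108, 23), (292, 535, -276, 100, 43), (294, 534, -277, 94, 53), (296, 534, -278, 88, 49), (298, 530, -278, 77, 41), (300, 530, -279, 72, 32), (302, 492, -260, 8, 54), (304, 495, -263, 7, 70)]
208 [(286, 534, -268, 110, 18), (288, 532, -268, 101, 45), (290, 534, -271, 100, 44), (292, 534, -272, 94, 34), (294, 533, -273, 88, 43), (296, 535, -274, 84, 52), (298, 537, -277, 83, 52), (300, 534, -277, 73, 58), (302, 536, -279, 70, 55), (304, 497, -259, 4, 62)]
210 [(286, 535, -264, 107, 15), (288, None, None, None, 39), (290, 535, -267, 97, 56), (292, 535, -268, 91, 53), (294, 535, -269, 86, 47), (296, 536, -271, 81, 40), (298, 534, -271, 73, 40), (300, 535, -273, 69, 45), (302, 496, -253, 3, 62), (304, 500, -257, 4, 62)]
212 [(286, 538, -262, 108, 72), (288, 531, -259, 92, 76), (290, 531, -260, 86, 50), (292, 532, -262, 82, 40), (294, 535, -265, 82, 47), (296, 535, -266, 76, 53), (298, 535, -267, 70, 55), (300, 497, -248, 6, 55), (302, 501, -251, 6, 66), (304, 503, -254, 4, 69)]
214 [(286, 468, -217, 0, 152), (288, 473, -221, 1, 154), (290, 476, -224, 0, 144), (292, 483, -230, 4, 108), (294, 488, -234, 5, 52), (296, 493, -238, 7, 58), (298, 496, -241, 5, 61), (300, 501, -245, 7, 58), (302, 504, -248, 5, 63), (304, 541, -271, 59, 78)]
```

View pics/s1b.png

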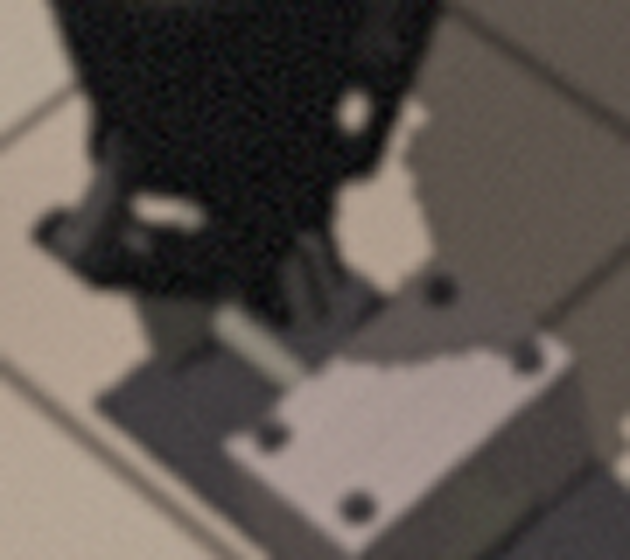

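The crop shows the fingertips ending in mid-air, around (310,310), above the rod. In the depth data they end at z≈69 while 28 is reported, so the tips sit about 41 mm higher than the readout and passed over the plate. Nothing was touched. I'll back off and find the true height with a guarded touch on the bench.

Run:
```python
from h import *
print(r.pinch_z)
r.move_linear([524,-270.5,60]); r.move_linear([425,-269.5,60])
r.move_linear([425,-269.5,-20]); r.sleep(.2); st()
print(r.move_linear([425,-269.5,-50],feed=20,force_limit=5)); st('bench')
r.move_linear([425,-269.5,-15]); st()
```

```text
18.700000000000003
 8.89 [ 425.9 -270.   -18.9] [ 0.2 -0.3  0.1] -0.001 0.0 [ 0.68  0.36 -0.21  1.93  0.1   0.86 -1.16]
True
bench 9.73 [ 425.  -269.5  -34.7] [-2.2  1.9  9.1] -0.0 4.2 [ 0.68  0.38 -0.21  1.94  0.11  0.82 -1.17]
 10.02 [ 425.7 -269.9  -14.4] [-0.3  0.6  0.4] 0.003 0.0 [ 0.68  0.35 -0.21  1.93  0.1   0.87 -1.16]
```

The bench touch gives true tip z = reported + 34 (the depth figure was cut off by the block). I'll push with that correction.

```bash
echo 'OFF=34.3' >> h.py
python3 - <<'E'
from h import *
z=26-OFF
r.move_linear([428,-269.5,z],feed=60)
print(r.move_linear([475,-270,z],feed=40,force_limit=3)); st('touch')
x0=readout.state()["tcp_pos"][0]
print(r.move_linear([x0+50,-270.7,z],feed=40)); st('50')
print(r.move_linear([x0+66,-270.8,z],feed=15,force_limit=10)); st('push')
r.sleep(.2); st()
im,W=cloud("scene"); np.savez("s2.npz",im=im,W=W); cv2.imwrite("pics/s2.png",cv2.resize(im[255:375,165:295],None,fx=5,fy=5))
E
```

```text
True
touch 11.1 [ 460.7 -269.5   -8.7] [-1.1 -0.5  1.3] -0.002 0.8 [ 0.65  0.4  -0.22  1.85  0.11  0.91 -1.2 ]
False
50 12.53 [ 510.1 -270.    -9.2] [-5.1  1.6 -2.5] 0.003 2.8 [ 0.6   0.48 -0.21  1.72  0.12  0.95 -1.24]
True
push 13.07 [ 512.9 -270.    -9.9] [-5.9  0.5  4.5] 0.001 3.0 [ 0.59  0.49 -0.21  1.71  0.12  0.96 -1.25]
 13.28 [ 512.3 -270.   -10.2] [-5.4  0.3  4.9] -0.001 3.0 [ 0.59  0.49 -0.21  1.71  0.12  0.96 -1.25]
```

View pics/s2.png

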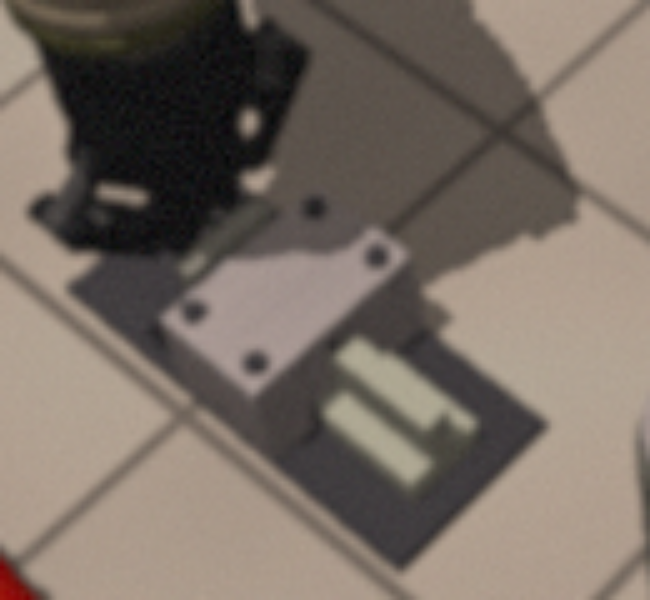

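The bracket is mostly out (crop (400,400)), but there's no hard stop yet, so I'll push on to it.

Run:
```python
from h import *
z=26-OFF
print(r.move_linear([530,-270.5,z],feed=20,force_limit=18)); st('push')
r.sleep(.2); st()
r.move_linear([450,-269.6,z],feed=60); r.move_linear([430,-269.5,z+20]); st()
jaws.gripper_open(); r.move_linear([430,-269.5,140]); 
im,W=cloud("scene"); np.savez("s3.npz",im=im,W=W); cv2.imwrite("pics/s3.png",cv2.resize(im[255:375,165:295],None,fx=5,fy=5))
b,g,rr=[im[...,i].astype(int) for i in range(3)]
Z=W[...,2]; m=np.zeros(Z.shape,bool); m[315:360,225:265]=1
from seg import rect
rect(W,m&(Z>40)&(Z<52)&(W[...,0]>597),'web'); rect(W,m&(Z>14)&(Z<25)&(W[...,0]>597)&(g>110),'foot')
rect(W,(Z>50)&(Z<63)&(abs(W[...,0]-530)<80)&(abs(W[...,1]+270)<60),'block+plate')
im,W=cloud("top"); Z=W[...,2]
k=(abs(W[...,1]+270)<60)&(W[...,0]>598)&(W[...,0]<670)
rect(W,k&(Z>40)&(Z<52),'webT'); rect(W,k&(Z>12)&(Z<52),'allT')
```

```text
True
push 13.78 [ 512.3 -269.9  -10.7] [-6.1 -0.1  4.6] 0.001 3.0 [ 0.59  0.5  -0.21  1.7   0.12  0.98 -1.25]
 13.97 [ 511.8 -269.9  -10.9] [-6.2  1.   5.3] -0.002 3.0 [ 0.59  0.5  -0.21  1.7   0.12  0.98 -1.25]
 15.48 [ 430.7 -269.9   12.1] [ 0.9 -0.6 -0.7] 0.0 0.0 [ 0.68  0.34 -0.22  1.88  0.09  0.96 -1.17]
web 174 c [ 623.5 -274.5] s [14.2 51.7] a 88.5 zmed 46.2 mean [ 625.2 -274.8]
foot 204 c [ 623.3 -274. ] s [37.  51.1] a 88.6 zmed 20.1 mean [ 624.9 -280.3]
block+plate 1204 c [ 531.1 -272.7] s [ 85.3 127.4] a 88.8 zmed 58.3 mean [ 559.1 -275.2]
webT 85 c [ 623.7 -271.1] s [12.  49.7] a 89.5 zmed 45.7 mean [ 622.2 -270.9]
allT 277 c [ 628.7 -271.4] s [76.6 62.3] a 87.6 zmed 23.0 mean [ 623.7 -270.3]
```

View pics/s3.png

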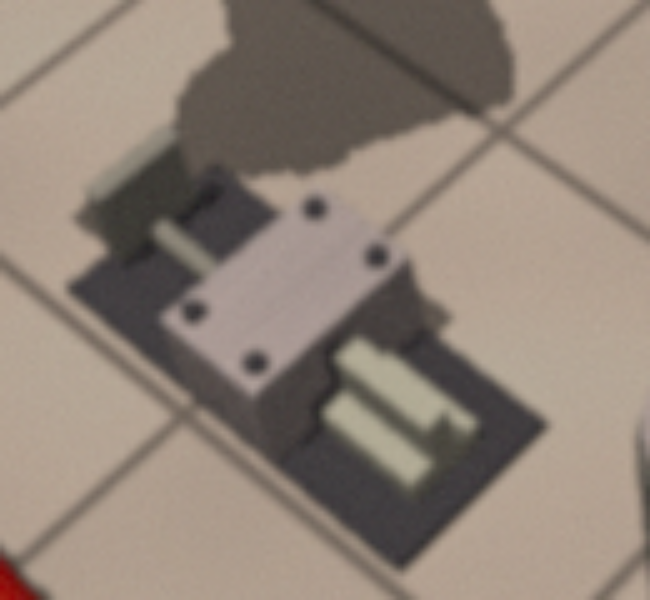

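The bracket sits at about (623.6,-272), roughly 57 mm ahead of the block, and the ejector plate has sprung back at crop (130,180). I'll grasp and lift.

Run:
```python
from h import *
x,y,Y=623.6,-271.8,-0.017
r.move_linear([430,-269.5,160]); r.move_pose([x,y,160],q(Y)); 
r.move_linear([x,y,60-OFF],feed=150); r.move_linear([x,y,25-OFF],feed=50,force_limit=8); r.sleep(.3); st('at')
jaws.grab(40); r.sleep(.3); st('grip')
r.move_linear([x,y,60-OFF],feed=60); r.sleep(.2); st('lift')
r.move_linear([x,y,190-OFF],feed=120); r.sleep(.2); st('up')
im,W=cloud("scene"); np.savez("s4.npz",im=im,W=W); cv2.imwrite("pics/s4.png",cv2.resize(im[150:390,120:400],None,fx=2.5,fy=2.5))
print(solve_ik([524,205,190-OFF],q(-.262)))
```

```text
at 20.64 [ 623.8 -271.8   -9. ] [ 0.1 -0.7 -0.4] 1.0 0.0 [ 0.53  0.67 -0.25  1.42  0.18  1.07 -1.34]
grip 21.61 [ 623.7 -271.8   -9.2] [-0.3  0.6  1.5] 0.128 39.7 [ 0.53  0.67 -0.25  1.42  0.18  1.07 -1.34]
lift 22.54 [ 623.2 -271.7   25.1] [-0.3  0.4  0. ] 0.126 39.6 [ 0.54  0.64 -0.26  1.39  0.17  1.13 -1.33]
up 23.98 [ 623.3 -271.7  154.9] [ 0.4 -0.8 -0.8] 0.133 39.6 [ 0.54  0.54 -0.27  1.25  0.14  1.37 -1.31]
[-0.0050424   0.31826753 -0.52790942  1.58878613  0.16532075  1.27932402
 -2.39152383]
```

View pics/s4.png

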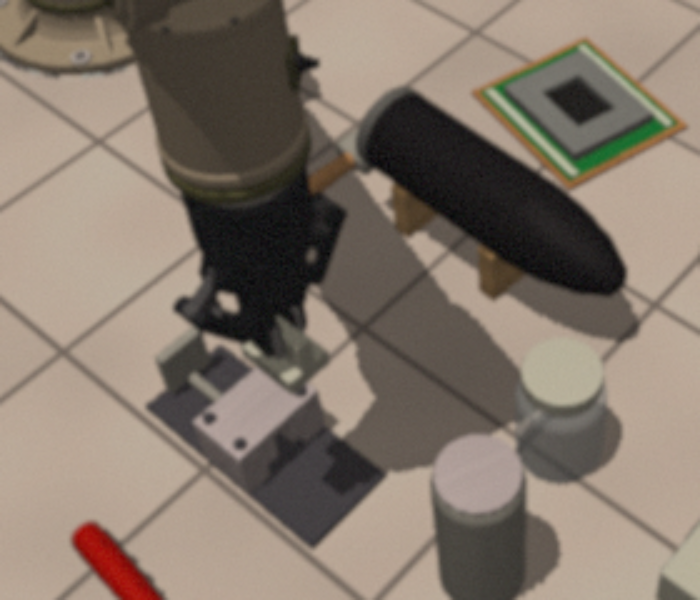

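The bracket is held firmly between the fingers (crop (290,365)) and the ejector is back out at (180,360). Next I'll carry it over the tube to hover well above the panel, then measure bracket and panel in the same frames.

Run:
```python
from h import *
z=190-OFF
r.move_linear([570,-130,z]); r.move_linear([545,60,z]); r.move_linear([524,205,z],frame=q(-.262)); r.sleep(.2); st('over')
r.move_linear([524,205,70-OFF],feed=80); r.sleep(.3); st('hover')
from seg import rect
for n in("scene","top"):
    im,W=cloud(n); np.savez(n+"5.npz",im=im,W=W); Z=W[...,2]; b,g,rr=[im[...,i].astype(int) for i in range(3)]
    k=(abs(W[...,0]-524)<70)&(abs(W[...,1]-205)<65)
    rect(W,k&(Z>25)&(Z<97)&(g>85)&(g>b+8),'bracket'); rect(W,k&(Z>12)&(Z<20),'panel'); 
    print(np.nanpercentile(Z[k&(Z>25)&(Z<97)&(g>85)&(g>b+8)],[2,25,50,75,98]).round())
    c=((slice(150,240),slice(290,410)) if n=="scene" else (slice(220,320),slice(200,310)))
    cv2.imwrite(f"pics/{n}5.png",cv2.resize(im[c],(600,450) if n=="scene" else None,fx=4,fy=4))
a,b=cv2.imread("pics/scene5.png"),cv2.imread("pics/top5.png"); cv2.imwrite("pics/c5.png",np.hstack([cv2.resize(a,(400,300)),cv2.resize(b,(330,300))]))
```

```text
over 27.93 [524.3 204.1 155.7] [-0.3  0.3  0.1] 0.13 39.6 [-0.04  0.31 -0.48  1.59  0.15  1.28 -2.38]
hover 29.88 [524.1 205.   35.9] [ 0.6  0.3 -0.5] 0.13 39.6 [-0.06  0.43 -0.46  1.73  0.22  1.04 -2.43]
bracket 106 c [523.4 200.8] s [36.9 50.8] a 81.2 zmed 65.4 mean [530.9 193.1]
panel 834 c [522.6 202.4] s [103.1 124.2] a 75.7 zmed 15.7 mean [531.9 191.3]
[59. 64. 65. 68. 92.]
bracket few 2
panel 248 c [539.4 159.9] s [128.9  54.3] a 26.5 zmed 16.2 mean [554.4 172.5]
[64. 64. 64. 64. 64.]
```

View pics/c5.png

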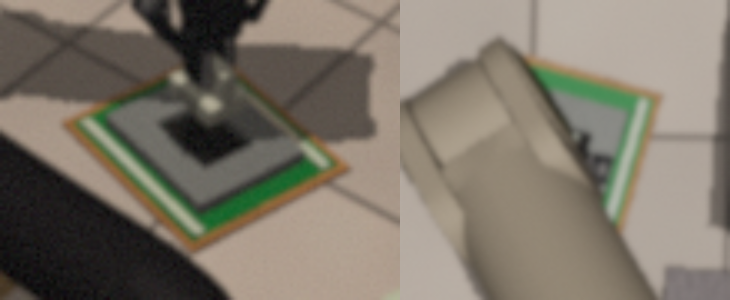

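In the scene view the bracket is centred over the pocket (foot top at z≈65, as predicted), and bracket and panel centres agree to about 2 mm. I'll lower to 10 mm clearance and check once more.

Run:
```python
from h import *
from seg import rect
r.move_linear([523.7,205.3,45.5-OFF],feed=30); r.sleep(.5); st('low')
im,W=cloud("scene"); np.savez("s6.npz",im=im,W=W); Z=W[...,2]; b,g,rr=[im[...,i].astype(int) for i in range(3)]
k=(abs(W[...,0]-524)<70)&(abs(W[...,1]-205)<65)
m=k&(Z>35)&(Z<46)&(g>80)&(g>b+6); rect(W,m,'foot top'); rect(W,k&(Z>12)&(Z<20),'panel')
g0=k&(Z>23)&(Z<70)&(g>60)&(g>b+6); rect(W,g0,'br')
cv2.imwrite("pics/s6.png",cv2.resize(im[150:240,290:410],None,fx=6,fy=6,interpolation=cv2.INTER_CUBIC))
```

```text
low 31.45 [523.7 205.3  11.2] [ 0.1 -0.1 -1.2] 0.13 39.6 [-0.07  0.46 -0.45  1.75  0.23  0.99 -2.44]
foot top 90 c [523.9 202.4] s [35.2 51.5] a 75.3 zmed 39.7 mean [526.9 192.3]
panel 814 c [523. 203.] s [104.2 125.3] a 74.0 zmed 15.7 mean [532.7 191. ]
br 232 c [524.9 203.5] s [38.5 52.7] a 74.5 zmed 40.4 mean [533.1 194.5]
```

View pics/s6.png

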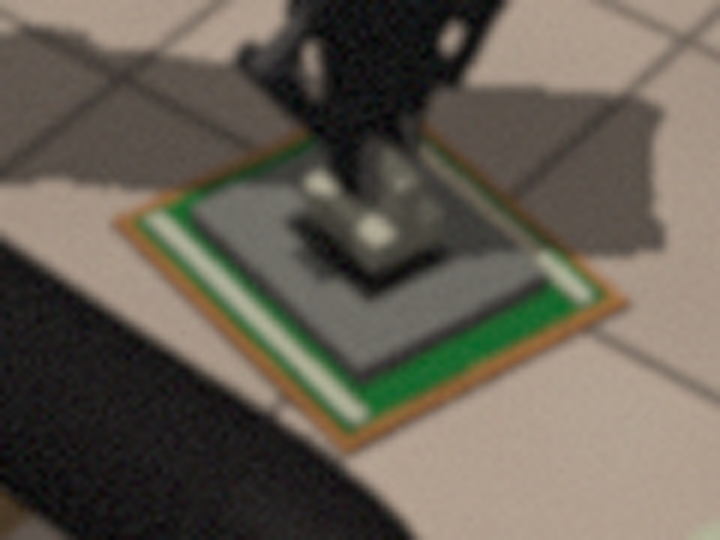

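The bracket hovers squarely over the pocket (crop (370,225)). Same-camera centres agree to about 1 mm, yaw to about 1°, and the foot top at z≈40 gives a 10 mm gap. I'll hand it in.

```bash
python3 -c "
from h import *
print(sign_off())"
```

```text
the job is handed in; nothing more can be done
None
```

I handed the job in at about 31 s with the bracket held still about 10 mm above the pocket, centred to about 1 mm and aligned to about 1° in the last picture, and the ejector seen sprung back; the hand-in call gave no verdict.

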